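# Sort watch heads and a movement into their bench trays

### The arm

A 6-joint arm with a two-finger parallel gripper is mounted at the origin on the work surface. World frame = base frame: x ahead of the robot, y to its left, z up, the work surface at z = 0. Lengths are in m, angles in rad, forces in N, time in s.
With the tool pointing down it reaches from about 0.4 to 0.925 m from the base axis. Payload 3.4 kg.
Tool frame: the origin (TCP) lies at the very end of the fingers, on their centre line; the grasp point (between the pads) lies 19 mm behind it; z points along the fingers, y is the line along which they close (so a half turn about z gives the same grasp; the last joint's range is limited). The gripper opens to 85 mm and grips with 20 to 120 N. Pads are 22 mm wide; open, the fingers measure 114 mm over their backs; the gripper's body (76 mm by 85 mm) begins 54 mm behind the grasp point. The pads swing forward as they close: fully open they stand 13 mm farther back than shut.
Start: joints at [1.212, 0.307, 1.506, -0, 1.328, -0.073], TCP at [0.162, 0.552, 0.231] pointing down, gripper open.
Joint ranges: [-3.12, 3.12], [-1.05, 2.28], [0.14, 2.33], [-1.42, 4.57], [0.1, 2.73], [-2.68, 2.68]. Speed limits (rad/s): [2.57, 2.57, 3.14, 3.14, 3.14, 3.14].

### API

Orientations are given as [roll, pitch, yaw] about the fixed x, y, z axes, in that order (R = Rz(yaw) Ry(pitch) Rx(roll)).
In Python, from station import manip, get_image, get_calibration, get_obs gives the robot as it stands (manip), with the cameras as plain functions and the readings as plain functions.
- The arm moves only by the shell command python3 nudge.py 'ROWS' [OPENING] [FORCE]. ROWS is rows parted by semicolons, their numbers by spaces, 1 to 8 of them, each of 6 numbers: dx, dy, dz in m, then a rotation vector rx, ry, rz in rad; each row is the pose to reach, as a shift and turn from the pose commanded when the command began, along the tool's axes at that moment; what a row does not reach only later rows make up. A row lasts 1/12 s, in which the tool goes at most 0.0417 m and 0.125 rad, less where a joint would pass 70% of its speed; a pose out of reach is approached as far as the arm can. OPENING is the finger opening in m, set as the command begins (- or left out keeps the last). The fingers move at their own pace and stop on an object; FORCE is the grip in N (left out, the last holds). Time passes only in rows, so rows that do not move let the fingers close. It prints the time, the measured TCP pose, the force, the opening and the grip force at its end.
- get_obs(): the state, without advancing time (a new reading comes with each control period).
- get_image(name): name is "scene" or "top" or "wrist"; returns the picture (480x640x3 uint8, red, green, blue); there is no depth.
- get_calibration(name): a dict with "camera_matrix" (3x3 intrinsics, pixels), "dist_coeffs" ([k1, k2, p1, p2, k3] as OpenCV has them; the pictures are not rectified), "view" (4x4, takes a point from world to camera coordinates). Camera axes: x right, y up, looking along -z (the intrinsics and any distortion apply to the point x, -y, -z); pixel columns grow to the right and rows downward; lengths in m; the calibration is good to about 2 mm. A picture is of the moment at which its call begins: read the wrist's pose just before it. get_calibration takes no time and is no camera call; for the wrist camera it gives the pose at the moment of the call.
- manip.finish_job(): hands the job in; it is judged then, once.
The state is a dict: "time_s": time; "joints": joint angles; "dq": joint speeds; "effort": joint torques, N m; "tcp_pos": TCP position; "eef_rot": TCP orientation; "wrist_force": force on the tool from outside, world axes, zero at the start; "torque": the same for the moment, N m; "grip_width": finger opening in m; "finger_force": force on a finger pad.
Only numpy, scipy, OpenCV 4.12 (cv2) and the standard library are available. Lean on these libraries where they do the work, as an engineer would, in place of code of your own. Each camera call takes 0.05 s, during which the arm holds its last target. There are 200 camera calls.

### The job

Sort the work lying on the watchmaker's bench mat for the next departments: put the two steel watch heads in the grey-lined tray, the two gold ones in the yellow-lined tray, and the movement lying on the mat (in its black holder) in the free bay of the blue-lined tray. Each must lie flat and face up on the liner in a bay of its own; set them down, do not drop them. Leave the movement already in the blue tray and the glass dust dome where they are.

Things in the scene. Friction and masses are not known exactly. Their poses are not given: they have to be found in the camera images.
- steel_white: Watch head without strap, face up: round steel case 40 mm across, 12 mm high, white dial, 75 g. Four lugs reach 24.5 mm from the centre along its +x and -x (11 mm either side of the x axis); grip the bare flanks at its +y and -y (40 mm apart, 10 mm high; the crown is clear of fingers centred there). Origin: centre of the underside, z up through the dial.
- steel_black: Watch head without strap, face up: round steel case 40 mm across, 12 mm high, black dial, 75 g. Four lugs reach 24.5 mm from the centre along its +x and -x (11 mm either side of the x axis); grip the bare flanks at its +y and -y (40 mm apart, 10 mm high; the crown is clear of fingers centred there). Origin: centre of the underside, z up through the dial.
- gold_white: Watch head without strap, face up: round gold case 40 mm across, 12 mm high, white dial, 75 g. Four lugs reach 24.5 mm from the centre along its +x and -x (11 mm either side of the x axis); grip the bare flanks at its +y and -y (40 mm apart, 10 mm high; the crown is clear of fingers centred there). Origin: centre of the underside, z up through the dial.
- gold_green: Watch head without strap, face up: round gold case 40 mm across, 12 mm high, dark green dial, 75 g. Four lugs reach 24.5 mm from the centre along its +x and -x (11 mm either side of the x axis); grip the bare flanks at its +y and -y (40 mm apart, 10 mm high; the crown is clear of fingers centred there). Origin: centre of the underside, z up through the dial.
- movement: Movement to put away, lying on the mat: black holder block 50 mm (x) by 36 mm (y) by 10 mm high, on it two jaws (to 15 mm) and a silvery geared round movement 30 mm across (top 17 mm); 60 g. A brass screw sticks out 8 mm at its +x end. Origin: centre of the block's underside, z up. Grip the block across its y (36 mm).
- grey_tray: Black two-bay tray, grey liner, for steel watches; fixed. 108 mm (its x) by 152 mm (its y), rim 16 mm high, walls and divider (along x, at y = 0) 4 mm thick. Bays 100 mm (x) by 70 mm (y) inside, centres at y = +37 and -37 mm, liner top 5.5 mm above the bench: finger room beside a watch along x, little along y. Origin: centre of the underside, z up.
- yellow_tray: Black two-bay tray, yellow liner, for gold watches; fixed. 108 mm (its x) by 152 mm (its y), rim 16 mm high, walls and divider (along x, at y = 0) 4 mm thick. Bays 100 mm (x) by 70 mm (y) inside, centres at y = +37 and -37 mm, liner top 5.5 mm above the bench: finger room beside a watch along x, little along y. Origin: centre of the underside, z up.
- blue_tray: Black two-bay tray, blue liner, for movements; fixed. 108 mm (its x) by 152 mm (its y), rim 16 mm high, walls and divider (along x, at y = 0) 4 mm thick. Bays 100 mm (x) by 70 mm (y) inside, centres at y = +37 and -37 mm, liner top 5.5 mm above the bench: finger room beside a watch along x, little along y. Origin: centre of the underside, z up. The bay at +y is taken, the one at -y free.
- filed_movement: Second movement, already in the blue-lined tray, not to be disturbed: black holder block 50 mm (x) by 36 mm (y) by 10 mm high, on it two jaws (to 15 mm) and a silvery geared round movement 30 mm across (top 17 mm); 60 g. A brass screw sticks out 8 mm at its +x end. Origin: centre of the block's underside, z up.
- dust_dome: Clear glass dust dome, blue knob, grey base, 84 mm across, 74 mm high with the knob, loose, standing between two trays; leave it alone. Origin: centre of its underside. In the other gap between trays stands an oil-cup block 72 by 40 mm, 22 mm high; tools under 10 mm high lie between watches and trays. Nothing else near is higher than the dome.

How it is judged:
At the end, for the whole second after the job is handed in: Steel heads in the grey, gold in the yellow, one per bay; movement in the free blue bay: within 40 mm (tray x) and 25 mm (y) of the bay centre, underside within 3 mm of the liner, level to 0.12 rad, released, at rest. Filed movement still in its bay, dome within 20 mm of its place ((((x of steel_white in the frame of grey_tray between -0.04 and 0.04 m and y of steel_white in the frame of grey_tray between 0.012 and 0.062 m and z of steel_white in the frame of grey_tray between 0.002 and 0.0085 m) and (x of steel_black in the frame of grey_tray between -0.04 and 0.04 m and y of steel_black in the frame of grey_tray between -0.062 and -0.012 m and z of steel_black in the frame of grey_tray between 0.002 and 0.0085 m)) or ((x of steel_white in the frame of grey_tray between -0.04 and 0.04 m and y of steel_white in the frame of grey_tray between -0.062 and -0.012 m and z of steel_white in the frame of grey_tray between 0.002 and 0.0085 m) and (x of steel_black in the frame of grey_tray between -0.04 and 0.04 m and y of steel_black in the frame of grey_tray between 0.012 and 0.062 m and z of steel_black in the frame of grey_tray between 0.002 and 0.0085 m))) and (((x of gold_white in the frame of yellow_tray between -0.04 and 0.04 m and y of gold_white in the frame of yellow_tray between 0.012 and 0.062 m and z of gold_white in the frame of yellow_tray between 0.002 and 0.0085 m) and (x of gold_green in the frame of yellow_tray between -0.04 and 0.04 m and y of gold_green in the frame of yellow_tray between -0.062 and -0.012 m and z of gold_green in the frame of yellow_tray between 0.002 and 0.0085 m)) or ((x of gold_white in the frame of yellow_tray between -0.04 and 0.04 m and y of gold_white in the frame of yellow_tray between -0.062 and -0.012 m and z of gold_white in the frame of yellow_tray between 0.002 and 0.0085 m) and (x of gold_green in the frame of yellow_tray between -0.04 and 0.04 m and y of gold_green in the frame of yellow_tray between 0.012 and 0.062 m and z of gold_green in the frame of yellow_tray between 0.002 and 0.0085 m))) and x of movement in the frame of blue_tray between -0.04 and 0.04 m and y of movement in the frame of blue_tray between -0.062 and -0.012 m and z of movement in the frame of blue_tray between 0.002 and 0.0085 m and x of filed_movement in the frame of blue_tray between -0.04 and 0.04 m and y of filed_movement in the frame of blue_tray between 0.012 and 0.062 m and z of filed_movement in the frame of blue_tray between 0.002 and 0.0085 m and angle between each of steel_white, steel_black, gold_white, gold_green, movement, filed_movement's own z axis and vertical below 0.12 rad and linear speed of each of steel_white, steel_black, gold_white, gold_green, movement below 0.02 m/s and angular speed of each of steel_white, steel_black, gold_white, gold_green, movement below 0.3 rad/s and distance of dust_dome from where it was at the start of the episode below 0.02 m); the robot touches nothing.
It fails at once if a watch head or the movement is let go in the air, more than 40 mm above the bench ((height (world z) of steel_white above 0.04 m and contact force between the fingers and steel_white below 0.02 N) or (height (world z) of steel_black above 0.04 m and contact force between the fingers and steel_black below 0.02 N) or (height (world z) of gold_white above 0.04 m and contact force between the fingers and gold_white below 0.02 N) or (height (world z) of gold_green above 0.04 m and contact force between the fingers and gold_green below 0.02 N) or (height (world z) of movement above 0.04 m and contact force between the fingers and movement below 0.02 N)).
It fails at once if the movement already filed in the blue tray is shifted by more than 12 mm (distance of filed_movement from where it was at the start of the episode above 0.012 m).
It fails at once if the glass dust dome is shifted by more than 20 mm or tipped (distance of dust_dome from where it was at the start of the episode above 0.02 m or angle between dust_dome's own z axis and vertical above 0.25 rad).
It also fails if it takes over 136 s, if anything falls off the work surface, if the arm or the gripper's body presses on something with over 40 N, if the wrist force passes 120 N, or if a joint passes its speed limit or range.

## Working session

There is one attempt and no reset: what is moved stays moved. The work goes in short steps, Python scripts to look and compute and a shell command to move; the robot and the scene stay as the last step left them, time stands still between calls to the robot, and variables do not carry over. Pictures are saved under pics/ and viewed, at most 14 in all, crops included, and the job is handed in when it is done.

```bash
ls; mkdir -p pics; python3 - <<'E'
from station import manip, get_image, get_calibration, get_obs
import cv2
o=get_obs();print(o)
for n in("top","scene"):
    cv2.imwrite(f"pics/{n}0.png",get_image(n)[:,:,::-1]);c=get_calibration(n);print(c)
E
```

```text
nudge.py
pics
station.py
{'time_s': 0.0, 'joints': array([ 1.21150389e+00,  3.07577199e-01,  1.50764678e+00,  1.79241944e-05,
        1.32838090e+00, -7.35007573e-02]), 'dq': array([2.35040387e-04, 7.75847617e-04, 2.41480536e-03, 7.44099153e-04,
       9.50629071e-05, 2.56684392e-04]), 'effort': array([-1.24543960e-03, -4.57555890e+01, -2.51916289e+01, -5.55474685e-05,
        1.33706722e-02,  3.78087790e-06]), 'tcp_pos': array([0.16188196, 0.55103812, 0.23038865]), 'eef_rot': array([-3.13958714e+00, -1.65111518e-04,  2.85579649e+00]), 'wrist_force': array([-0.02420729,  0.39192486, -0.3142854 ]), 'torque': array([ 0.00123163, -0.03647734,  0.00127782]), 'finger_force': 0.0, 'grip_width': 0.08524192179747636}
{'camera_matrix': array([[531.54036878,   0.        , 316.54565856],
       [  0.        , 531.54036878, 246.85635061],
       [  0.        ,   0.        ,   1.        ]]), 'dist_coeffs': array([0.01302592, 0.        , 0.        , 0.        , 0.        ]), 'view': array([[-0.02476305, -0.99968581, -0.00388228,  0.01804924],
       [ 0.99431852, -0.02503188,  0.10346056, -0.51559606],
       [-0.10352523, -0.00129823,  0.99462598, -0.97081869],
       [ 0.        ,  0.        ,  0.        ,  1.        ]])}
{'camera_matrix': array([[505.82512956,   0.        , 312.05941935],
       [  0.        , 505.82512956, 237.03653374],
       [  0.        ,   0.        ,   1.        ]]), 'dist_coeffs': array([0.04838649, 0.        , 0.        , 0.        , 0.        ]), 'view': array([[ 0.24384237,  0.96971401,  0.01398665, -0.15909054],
       [-0.5522857 ,  0.1269928 ,  0.82392556,  0.26525586],
       [ 0.79719596, -0.20863259,  0.56652541, -1.39813363],
       [ 0.        ,  0.        ,  0.        ,  1.        ]])}
```

View pics/top0.png

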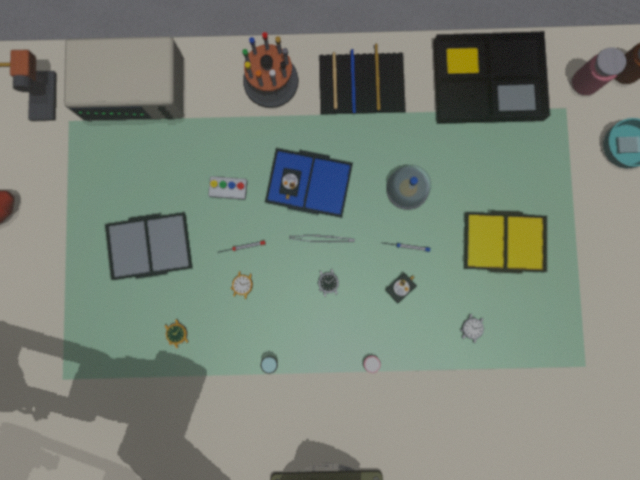

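View pics/scene0.png

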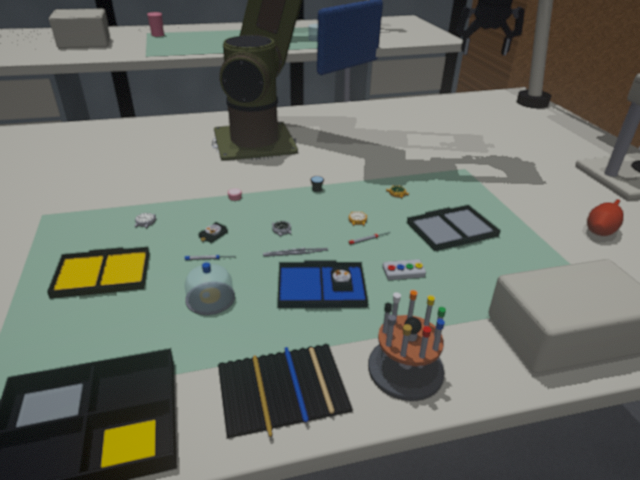

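The top view shows the five pieces and three trays: steel_white (473,328), steel_black (328,282), gold_white (242,285), gold_green (176,334) and movement (401,288). The grey tray is at (149,246), yellow (506,242), blue (309,183), and the dome (409,187). The scene view confirms this layout. The filed movement is in the left (+y) blue bay.

```bash
cat > h.py <<'E'
from station import manip, get_image, get_calibration, get_obs
import numpy as np, cv2
from scipy.spatial.transform import Rotation as Ro
def ray(cal,uv,z):
    K,D,V=[np.asarray(cal[k],float) for k in("camera_matrix","dist_coeffs","view")]
    n=cv2.undistortPoints(np.array(uv,float).reshape(-1,1,2),K,D)[:,0]
    d=np.c_[n[:,0],-n[:,1],-np.ones(len(n))]@V[:3,:3]
    c=-V[:3,:3].T@V[:3,3]
    return c+d*((z-c[2])/d[:,2])[:,None]
def go(x,y,z,yaw):   # tool-down target: shift/turn in tool axes, rows needed
    o=get_obs();R=Ro.from_euler('xyz',o['eef_rot'])
    yaw=min((yaw+k*np.pi for k in range(-3,4)),key=lambda a:abs(a-o['eef_rot'][2]))
    T=Ro.from_euler('xyz',[np.pi,0,yaw])
    d=R.inv().apply(np.array([x,y,z])-o['tcp_pos']);r=(R.inv()*T).as_rotvec()
    print('d',d.round(4),'r',r.round(3),'rows',np.ceil(max(np.linalg.norm(d)/.0417,np.linalg.norm(r)/.125)),'q6 %.2f yaw %.2f->%.2f'%(o['joints'][5],o['eef_rot'][2],yaw))
def blobs(mask,amin):
    cs=cv2.findContours(mask.astype(np.uint8),cv2.RETR_EXTERNAL,cv2.CHAIN_APPROX_NONE)[0]
    return [c for c in cs if cv2.contourArea(c)>=amin]
E
python3 - <<'E'
from h import *
im=cv2.imread("pics/top0.png");cal=get_calibration("top")
hsv=cv2.cvtColor(im,cv2.COLOR_BGR2HSV)
rows,cols=np.mgrid[:480,:640]
dark=(hsv[...,2]<62)&(rows>130)&(rows<285)&(cols>90)
for n,(u,v) in dict(grey=(149,246),yellow=(506,242),blue=(309,183)).items():
    m=np.zeros((480,640),np.uint8);m[v-45:v+45,u-55:u+55]=1
    # rim outline: everything non-green inside window
    lin={'grey':(hsv[...,1]<75)&(hsv[...,0]>95)&(hsv[...,2]>60),'yellow':(hsv[...,0]>20)&(hsv[...,0]<35)&(hsv[...,1]>150),'blue':(hsv[...,0]>105)&(hsv[...,0]<125)&(hsv[...,1]>150)}[n]
    for c in blobs(lin&(m>0),400):
        p=ray(cal,c[:,0,:],.0055)[:,:2].astype(np.float32)
        r=cv2.minAreaRect(p*1000);print(n,[np.round(a,1) for a in r])
for n,(u,v) in dict(sw=(473,328),sb=(328,282),gw=(242,285),gg=(176,334),mv=(401,288),fm=(290,182),dome=(409,187)).items():
    print(n,ray(cal,[(u,v)],.01)[0].round(3))
s=[]
for u,v in((473,328),(328,282),(242,285),(176,334),(401,288),(290,182)):
    s.append(cv2.resize(im[v-22:v+22,u-22:u+22],(264,264),interpolation=cv2.INTER_CUBIC))
cv2.imwrite("pics/crops.png",np.vstack([np.hstack(s[:3]),np.hstack(s[3:])]))
cv2.imwrite("pics/w0.png",get_image("wrist")[...,::-1])
c=get_calibration("wrist");print(c['camera_matrix'][0],c['view'])
E
```

```text
grey [array([524.2, 365. ]), array([102.3,  70.2]), np.float64(7.1)]
grey [array([533.3, 291.1]), array([101.9,  70.4]), np.float64(7.3)]
yellow [array([ 516.5, -392.4]), array([ 66.5, 100.3]), np.float64(86.1)]
yellow [array([ 522. , -319.3]), array([ 68.7, 100.2]), np.float64(86.5)]
blue [array([636.8, -18.5]), array([70.1, 99. ]), np.float64(77.2)]
blue [array([652.9,  53.4]), array([69.7, 98.2]), np.float64(77.6)]
sw [ 0.357 -0.284  0.01 ]
sb [ 0.45  -0.015  0.01 ]
gw [0.449 0.148 0.01 ]
gg [0.36  0.273 0.01 ]
mv [ 0.435 -0.153  0.01 ]
fm [0.645 0.053 0.01 ]
dome [ 0.629 -0.176  0.01 ]
[348.91598657   0.         319.08491285] [[ 0.28241703  0.95929103 -0.00115762 -0.57517847]
 [-0.91294276  0.26840106 -0.30740266  0.03988188]
 [-0.29457791  0.08787259  0.95157883 -0.37897485]
 [ 0.          0.          0.          1.        ]]
```

View pics/crops.png

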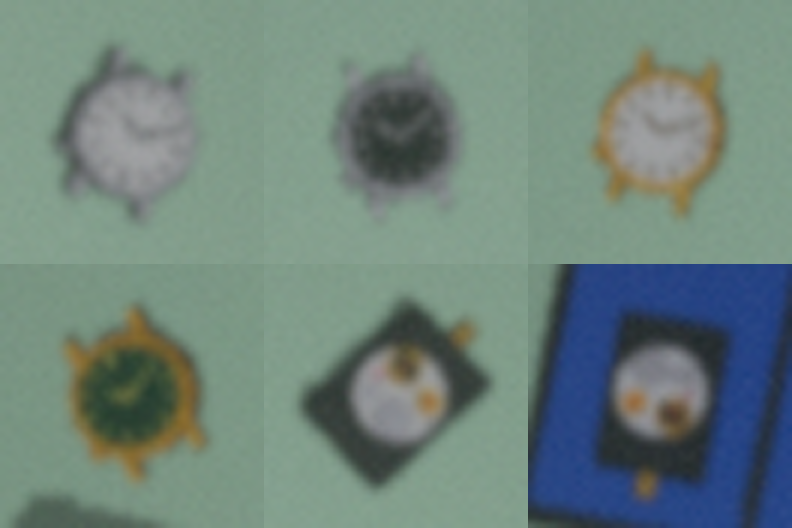

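View pics/w0.png

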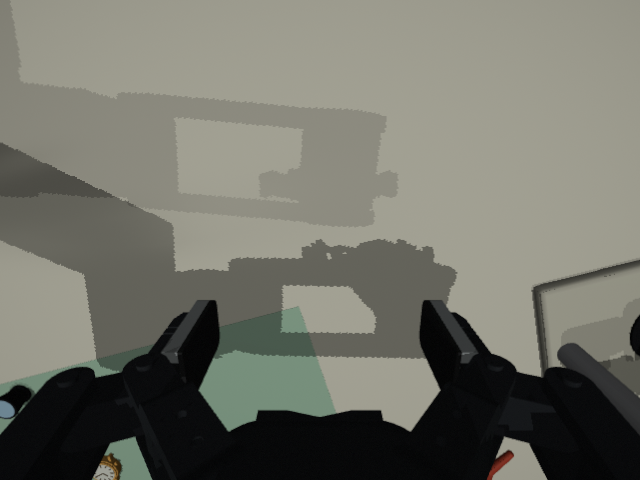

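The crops show the lugs and holder corners clearly. I'll turn those clicks plus the dial masks into poses.

```bash
python3 - <<'E'
from h import *
im=cv2.imread("pics/top0.png");cal=get_calibration("top")
C={'sw':((473,328),0,[(115,55),(185,80),(75,183),(137,210)]),'sb':((328,282),1,[(350,72),(417,65),(378,210),(446,200)]),
'gw':((242,285),2,[(643,60),(712,75),(615,190),(682,205)]),'gg':((176,334),3,[(72,348),(137,318),(135,468),(195,440)]),
'mv':((401,288),4,[(408,300),(490,382),(303,402),(378,488)])}
hsv=cv2.cvtColor(im,cv2.COLOR_BGR2HSV).astype(int)
for n,((u,v),i,p) in C.items():
    p=np.array(p,float)-[264*(i%3),264*(i//3)]
    p=(p+.5)/6-.5+[u-22,v-22]
    w=ray(cal,p,.010 if n=='mv' else .005)
    a=w[0]+w[1]-w[2]-w[3]
    # silhouette: differs from local mat colour
    win=im[v-22:v+22,u-22:u+22].astype(int);bg=np.median(win.reshape(-1,3),0)
    m=np.abs(win-bg).max(2)>28
    if n=='gg': m[38:]=0
    c=max(blobs(m,100),key=cv2.contourArea)
    mm=cv2.moments(c);q=(u-22+mm['m10']/mm['m00'],v-22+mm['m01']/mm['m00'])
    print(n,'lugs',w.mean(0).round(4)[:2],'silh',ray(cal,[q],.006)[0].round(4)[:2],cv2.contourArea(c),'ang',np.arctan2(a[1],a[0]).round(3),[np.linalg.norm(w[j]-w[k]).round(3) for j,k in((0,1),(0,2),(1,3))])
E
```

```text
Traceback (most recent call last):
ValueError: max() iterable argument is empty
```

```bash
cat > m.py <<'E'
from h import *
im=cv2.imread("pics/top0.png");cal=get_calibration("top")
C={'sw':((473,328),0,[(115,55),(185,80),(75,183),(137,210)]),'sb':((328,282),1,[(350,72),(417,65),(378,210),(446,200)]),
'gw':((242,285),2,[(643,60),(712,75),(615,190),(682,205)]),'gg':((176,334),3,[(72,348),(137,318),(135,468),(195,440)]),
'mv':((401,288),4,[(408,300),(490,382),(303,402),(378,488)])}
lab=cv2.cvtColor(cv2.GaussianBlur(im,(3,3),0),cv2.COLOR_BGR2LAB).astype(int)
for n,((u,v),i,p) in C.items():
    p=np.array(p,float)-[264*(i%3),264*(i//3)]
    p=(p+.5)/6-.5+[u-22,v-22]
    w=ray(cal,p,.010 if n=='mv' else .005)
    a=w[0]+w[1]-w[2]-w[3]
    win=lab[v-18:v+18,u-18:u+18];bg=np.median(win[[0,1,2,-3,-2,-1]].reshape(-1,3),0)
    m=np.abs(win[...,1:]-bg[1:]).max(2)>6   # chroma: shadows ignored
    c=max(blobs(cv2.morphologyEx(m.astype(np.uint8),cv2.MORPH_CLOSE,np.ones((5,5))),1),key=cv2.contourArea)
    q=np.array(cv2.minEnclosingCircle(c)[0])+[u-18,v-18]
    print(n,'lugs',w.mean(0).round(4)[:2],'silh',ray(cal,[q],.006)[0].round(4)[:2],cv2.contourArea(c),'ang',np.arctan2(a[1],a[0]).round(3),[np.linalg.norm(w[j]-w[k]).round(3) for j,k in((0,1),(0,2),(1,3))])
E
python3 m.py
```

```text
sw lugs [ 0.358  -0.2836] silh [ 0.3573 -0.2836] 380.5 ang -0.383 [np.float64(0.023), np.float64(0.042), np.float64(0.044)]
sb lugs [ 0.4497 -0.0147] silh [ 0.4494 -0.0147] 341.5 ang 0.179 [np.float64(0.021), np.float64(0.045), np.float64(0.044)]
gw lugs [0.4494 0.1487] silh [0.4497 0.1497] 402.0 ang -0.231 [np.float64(0.023), np.float64(0.042), np.float64(0.042)]
gg lugs [0.3613 0.2741] silh [0.3607 0.2743] 425.5 ang 0.466 [np.float64(0.022), np.float64(0.043), np.float64(0.043)]
mv lugs [ 0.4372 -0.1515] silh [ 0.4383 -0.155 ] 416.5 ang -0.84 [np.float64(0.036), np.float64(0.047), np.float64(0.049)]
```

```bash
python3 -c "
from h import *
go(.361,.274,.10,.466)"
```

```text
d [-0.2691 -0.2096  0.1309] r [-0.001 -0.001 -0.752] rows 9.0 q6 -0.07 yaw 2.86->3.61
```

```bash
python3 nudge.py '-0.269 -0.21 0.131 0 0 -0.752; -0.269 -0.21 0.131 0 0 -0.752; -0.269 -0.21 0.131 0 0 -0.752; -0.269 -0.21 0.131 0 0 -0.752; -0.269 -0.21 0.131 0 0 -0.752; -0.269 -0.21 0.131 0 0 -0.752; -0.269 -0.21 0.131 0 0 -0.752; -0.269 -0.21 0.131 0 0 -0.752' 0.06 40; python3 -c "
from h import *
go(.361,.274,.003,.466)
cv2.imwrite('pics/w1.png',get_image('wrist')[...,::-1])"
```

```text
time_s: 0.82
tcp_pos: [0.3366, 0.3082, 0.1164]
eef_rot: [3.141, 0.001, -2.672]
wrist_force: [0.6, 0.8, -0.8]
grip_width: 0.0601
finger_force: 0.0
d [-0.0062 -0.0416  0.1134] r [0.    0.001 0.003] rows 3.0 q6 -1.39 yaw -2.67->-2.68
```

View pics/w1.png

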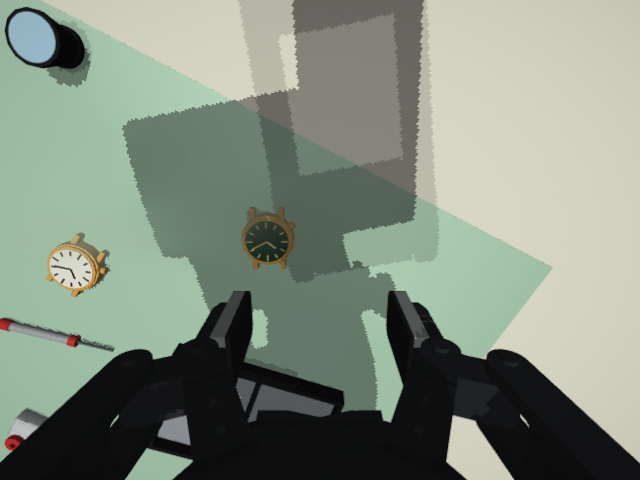

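The wrist view shows the gold_green head at (268,240), with its lugs square to the fingers and nothing in the way.

```bash
python3 nudge.py '-0.006 -0.042 0.04 0 0 0; -0.006 -0.042 0.04 0 0 0;-0.006 -0.042 0.04 0 0 0;-0.006 -0.042 0.04 0 0 0'; python3 -c "
from h import *
go(.361,.274,.003,.466)
c=get_calibration('wrist');im=get_image('wrist')[...,::-1]
cv2.imwrite('pics/w2.png',im)
h=cv2.cvtColor(im,cv2.COLOR_BGR2HSV)
m=(h[...,0]>12)&(h[...,0]<26)&(h[...,1]>110)
for b in blobs(m,150):
  (u,v),r=cv2.minEnclosingCircle(b);print(u,v,r,ray(c,[(u,v)],.006)[0].round(4))
"
```

```text
time_s: 1.2
tcp_pos: [0.3599, 0.2742, 0.0764]
eef_rot: [3.141, -0.002, -2.678]
wrist_force: [-0.1, 0.1, 0.6]
grip_width: 0.0601
finger_force: 0.0
d [-0.0011 -0.0007  0.0734] r [ 0.    -0.002 -0.002] rows 2.0 q6 -1.48 yaw -2.68->-2.68
96.5 281.5 38.736385345458984 [0.4467 0.1518 0.006 ]
321.0 249.23944091796875 40.03531265258789 [0.3592 0.2757 0.006 ]
```

```bash
python3 nudge.py '-0.001 -0.001 0.04 0 0 0;-0.001 -0.001 0.06 0 0 0;-0.001 -0.001 0.073 0 0 0;-0.001 -0.001 0.073 0 0 0;-0.001 -0.001 0.073 0 0 0'; python3 nudge.py '0 0 0 0 0 0;0 0 0 0 0 0;0 0 0 0 0 0;0 0 0 0 0 0;0 0 0 0 0 0;0 0 0 0 0 0' 0.03 40
```

```text
time_s: 1.67
tcp_pos: [0.3612, 0.2755, 0.0042]
eef_rot: [3.141, 0.0, -2.674]
wrist_force: [-1.1, 0.0, -0.3]
grip_width: 0.0599
finger_force: 0.0
time_s: 2.17
tcp_pos: [0.3624, 0.2755, 0.0056]
eef_rot: [3.141, 0.004, -2.676]
wrist_force: [-1.9, 1.2, 4.3]
grip_width: 0.0369
finger_force: 39.4
```

```bash
python3 nudge.py '0 0 -0.02 0 0 0;0 0 -0.05 0 0 0;0 0 -0.09 0 0 0;0 0 -0.1 0 0 0;0 0 -0.1 0 0 0';python3 -c "
from h import *
go(.5165,-.392,.10,1.503)"
```

```text
time_s: 2.58
tcp_pos: [0.3643, 0.2762, 0.1083]
eef_rot: [3.141, 0.01, -2.675]
wrist_force: [-0.3, 0.2, -0.8]
grip_width: 0.0367
finger_force: 40.2
d [ 0.1646 -0.6653  0.006 ] r [-0.004  0.01  -1.037] rows 17.0 q6 -1.48 yaw -2.68->-1.64
```

```bash
python3 - <<'E'
s=open('h.py').read()
a=s.index("    yaw=min");b=s.index("    T=Ro")
s=s[:a]+"""    q1=np.arctan2(y,x);q6=lambda a:(q1+np.pi/2-a+np.pi)%(2*np.pi)-np.pi
    yaw=min((yaw,yaw+np.pi),key=lambda a:abs(q6(a)))
    dyaw=(q1-o['joints'][0])-(q6(yaw)-o['joints'][5])
"""+s[b:]
s=s.replace("print('d'","print('q6->%.2f dyaw %.3f'%(q6(yaw),dyaw),'d'").replace("'q6 %.2f yaw %.2f->%.2f'%(o['joints'][5],o['eef_rot'][2],yaw)","'q6 %.2f'%o['joints'][5]")
open('h.py','w').write(s)
from h import *
go(.5165,-.392,.10,1.503)
E
```

```text
q6->-0.58 dyaw -2.105 d [ 0.1646 -0.6653  0.006 ] r [0.011 0.005 2.105] rows 17.0 q6 -1.48
```

```bash
python3 nudge.py '0.08 -0.333 0 0 0 1;0.08 -0.333 0 0 0 1;0.08 -0.333 0 0 0 1;0.08 -0.333 0 0 0 1;0.08 -0.333 0 0 0 1;0.08 -0.333 0 0 0 1;0.08 -0.333 0 0 0 1;0.08 -0.333 0 0 0 1';python3 -c "
from h import *
go(.5165,-.392,.09,1.503)"
```

```text
time_s: 3.25
tcp_pos: [0.4368, -0.052, 0.1033]
eef_rot: [-3.141, -0.001, 2.601]
wrist_force: [2.1, 0.3, -0.6]
grip_width: 0.037
finger_force: 40.3
q6->-0.58 dyaw -1.099 d [-0.2432 -0.2506  0.0131] r [-1.000e-03 -1.000e-03  1.098e+00] rows 9.0 q6 -1.25
```

```bash
python3 nudge.py '-0.243 -0.251 0 0 0 1.098;-0.243 -0.251 0 0 0 1.098;-0.243 -0.251 0 0 0 1.098;-0.243 -0.251 0 0 0 1.098;-0.243 -0.251 0 0 0 1.098;-0.243 -0.251 0 0 0 1.098;-0.243 -0.251 0 0 0 1.098;-0.243 -0.251 0 0 0 1.098';python3 nudge.py '0 0 0 0 0 0;0 0 0 0 0 0';python3 -c "
from h import *
go(.5165,-.392,.012,1.503)
cv2.imwrite('pics/w3.png',get_image('wrist')[...,::-1])"
```

```text
time_s: 3.92
tcp_pos: [0.5147, -0.3758, 0.1027]
eef_rot: [-3.14, -0.001, 1.601]
wrist_force: [1.2, -0.3, -1.0]
grip_width: 0.0368
finger_force: 40.3
time_s: 4.08
tcp_pos: [0.5153, -0.3767, 0.1025]
eef_rot: [-3.141, -0.0, 1.605]
wrist_force: [-0.1, 0.4, -1.3]
grip_width: 0.0368
finger_force: 40.3
q6->-0.58 dyaw -0.102 d [-0.0154  0.0007  0.0905] r [-0.    -0.     0.102] rows 3.0 q6 -0.73
```

View pics/w3.png

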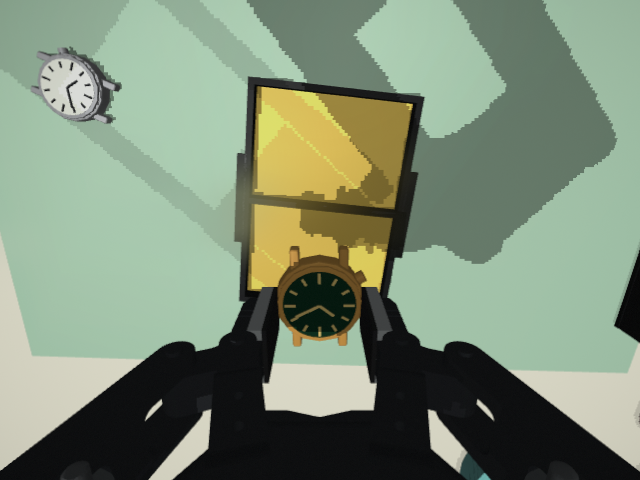

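The head is held level at (320,305) over the near (-y) yellow bay. I'll lower it now.

```bash
python3 nudge.py '-0.015 0.001 0.02 0 0 0.1;-0.015 0.001 0.055 0 0 0.1;-0.015 0.001 0.075 0 0 0.1;-0.015 0.001 0.085 0 0 0.1;-0.015 0.001 0.0885 0 0 0.1;-0.015 0.001 0.091 0 0 0.1;-0.015 0.001 0.091 0 0 0.1;-0.015 0.001 0.091 0 0 0.1'
```

```text
time_s: 4.8
tcp_pos: [0.5179, -0.3896, 0.0143]
eef_rot: [3.14, 0.001, 1.509]
wrist_force: [-0.2, 0.5, -0.4]
grip_width: 0.0367
finger_force: 40.3
```

```bash
python3 nudge.py '0 0 0.001 0 0 0;0 0 0.002 0 0 0;0 0 0.003 0 0 0;0 0 0.003 0 0 0'
```

```text
time_s: 5.13
tcp_pos: [0.5176, -0.3898, 0.0112]
eef_rot: [3.14, 0.001, 1.508]
wrist_force: [-0.6, -0.1, 3.9]
grip_width: 0.0368
finger_force: 41.1
```

```bash
python3 nudge.py '0 0 0 0 0 0;0 0 0 0 0 0;0 0 0 0 0 0;0 0 0 0 0 0' 0.055; python3 nudge.py '0 0 -0.02 0 0 0;0 0 -0.06 0 0 0;0 0 -0.09 0 0 0;0 0 -0.09 0 0 0';python3 -c "
from h import *
go(.358,-.284,.07,-.37)"
```

```text
time_s: 5.47
tcp_pos: [0.5169, -0.3893, 0.0098]
eef_rot: [-3.142, -0.0, 1.508]
wrist_force: [0.4, -0.8, -0.8]
grip_width: 0.055
finger_force: 0.0
time_s: 5.8
tcp_pos: [0.5206, -0.3924, 0.1066]
eef_rot: [3.132, 0.007, 1.508]
wrist_force: [1.3, -1.0, 0.9]
grip_width: 0.0552
finger_force: 0.0
q6->1.27 dyaw -1.878 d [ 0.0982 -0.1695  0.0342] r [ 0.014 -0.004  1.878] rows 16.0 q6 -0.65
```

```bash
python3 nudge.py '0.05 -0.085 0 0 0 0.95;0.05 -0.085 0 0 0 0.95;0.05 -0.085 0 0 0 0.95;0.05 -0.085 0 0 0 0.95;0.05 -0.085 0 0 0 0.95;0.05 -0.085 0 0 0 0.95;0.05 -0.085 0 0 0 0.95;0.05 -0.085 0 0 0 0.95' 0.06;python3 -c "
from h import *
go(.358,-.284,.07,-.37)"
```

```text
time_s: 6.47
tcp_pos: [0.4351, -0.3339, 0.0996]
eef_rot: [-3.141, 0.0, 0.552]
wrist_force: [0.3, 0.5, 0.6]
grip_width: 0.0603
finger_force: 0.0
q6->1.27 dyaw -0.922 d [-0.0395 -0.0829  0.0296] r [-0.     0.     0.922] rows 8.0 q6 0.29
```

```bash
python3 nudge.py '-0.04 -0.083 0.03 0 0 0.922;-0.04 -0.083 0.03 0 0 0.922;-0.04 -0.083 0.03 0 0 0.922;-0.04 -0.083 0.03 0 0 0.922;-0.04 -0.083 0.03 0 0 0.922;-0.04 -0.083 0.03 0 0 0.922;-0.04 -0.083 0.03 0 0 0.922;-0.04 -0.083 0.03 0 0 0.922';python3 nudge.py '0 0 0 0 0 0;0 0 0 0 0 0'; python3 -c "
from h import *
go(.358,-.284,.003,-.37)
im=get_image('wrist')[...,::-1]
cv2.imwrite('pics/w4.png',im)"
```

```text
time_s: 7.13
tcp_pos: [0.3573, -0.2847, 0.0697]
eef_rot: [-3.142, 0.0, -0.37]
wrist_force: [-0.1, -0.3, 0.3]
grip_width: 0.0601
finger_force: 0.0
time_s: 7.3
tcp_pos: [0.3573, -0.2847, 0.0697]
eef_rot: [-3.142, 0.0, -0.363]
wrist_force: [-0.5, 0.3, 0.1]
grip_width: 0.0601
finger_force: 0.0
q6->1.27 dyaw -0.007 d [ 0.0004 -0.0009  0.0667] r [-0.     0.     0.007] rows 2.0 q6 1.17
```

View pics/w4.png

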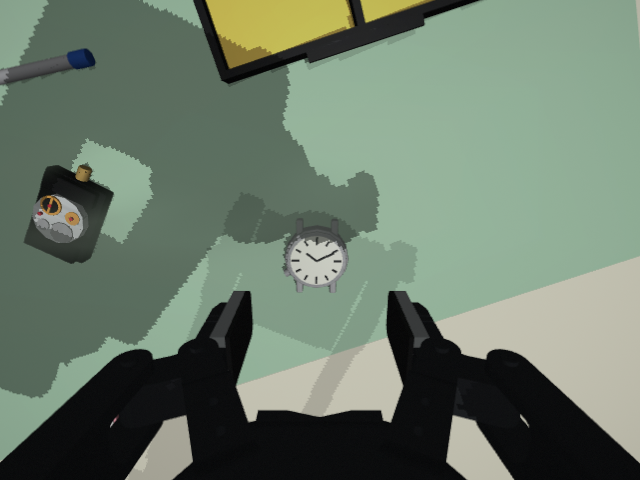

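The steel_white head is at (317,257), centred and square between the fingers.

```bash
python3 nudge.py '0 -0.001 0.035 0 0 0;0 -0.001 0.055 0 0 0;0 -0.001 0.066 0 0 0;0 -0.001 0.066 0 0 0;0 -0.001 0.066 0 0 0'; python3 nudge.py '0 0 0 0 0 0;0 0 0 0 0 0;0 0 0 0 0 0;0 0 0 0 0 0;0 0 0 0 0 0;0 0 0 0 0 0' 0.03 40; python3 nudge.py '0 0 -0.02 0 0 0;0 0 -0.05 0 0 0;0 0 -0.09 0 0 0;0 0 -0.1 0 0 0;0 0 -0.1 0 0 0';python3 -c "
from h import *
go(.524,.365,.10,.126+1.5708)"
```

```text
time_s: 7.77
tcp_pos: [0.3574, -0.2835, 0.0034]
eef_rot: [-3.141, 0.002, -0.363]
wrist_force: [-0.4, -0.6, 0.6]
grip_width: 0.0601
finger_force: 0.0
time_s: 8.27
tcp_pos: [0.3584, -0.2845, 0.0051]
eef_rot: [3.141, -0.002, -0.364]
wrist_force: [-0.9, 0.5, 7.1]
grip_width: 0.037
finger_force: 39.8
time_s: 8.68
tcp_pos: [0.36, -0.286, 0.1076]
eef_rot: [3.138, -0.008, -0.364]
wrist_force: [-0.6, -0.6, -0.5]
grip_width: 0.0368
finger_force: 40.2
q6->0.48 dyaw 2.061 d [-0.0786 -0.6667  0.0046] r [ 1.100e-02 -2.000e-03 -2.061e+00] rows 17.0 q6 1.17
```

```bash
python3 nudge.py '-0.04 -0.333 0 0 0 -1;-0.04 -0.333 0 0 0 -1;-0.04 -0.333 0 0 0 -1;-0.04 -0.333 0 0 0 -1;-0.04 -0.333 0 0 0 -1;-0.04 -0.333 0 0 0 -1;-0.04 -0.333 0 0 0 -1;-0.04 -0.333 0 0 0 -1';python3 -c "
from h import *
go(.524,.365,.10,.126+1.5708)"
```

```text
time_s: 9.35
tcp_pos: [0.4375, 0.0416, 0.1029]
eef_rot: [-3.141, 0.001, 0.642]
wrist_force: [0.9, -0.5, -0.6]
grip_width: 0.0369
finger_force: 40.3
q6->0.48 dyaw 1.055 d [ 0.2629 -0.2072  0.0027] r [-2.000e-03  1.000e-03 -1.055e+00] rows 9.0 q6 0.93
```

```bash
python3 nudge.py '0.263 -0.207 0 0 0 -1.055;0.263 -0.207 0 0 0 -1.055;0.263 -0.207 0 0 0 -1.055;0.263 -0.207 0 0 0 -1.055;0.263 -0.207 0 0 0 -1.055;0.263 -0.207 0 0 0 -1.055;0.263 -0.207 0 0 0 -1.055;0.263 -0.207 0 0 0 -1.055';python3 nudge.py '0 0 0 0 0 0;0 0 0 0 0 0';python3 -c "
from h import *
go(.524,.365,.0105,.126+1.5708)"
```

```text
time_s: 10.02
tcp_pos: [0.5259, 0.3626, 0.1021]
eef_rot: [-3.139, 0.001, 1.643]
wrist_force: [0.9, 0.4, -0.4]
grip_width: 0.0373
finger_force: 40.2
time_s: 10.18
tcp_pos: [0.5264, 0.363, 0.1019]
eef_rot: [-3.14, 0.001, 1.639]
wrist_force: [0.2, -0.8, -0.5]
grip_width: 0.0369
finger_force: 40.3
q6->0.48 dyaw 0.058 d [ 0.0022 -0.0021  0.0914] r [-0.001  0.001 -0.058] rows 3.0 q6 0.47
```

```bash
python3 nudge.py '0.002 -0.002 0.02 0 0 -0.058;0.002 -0.002 0.055 0 0 -0.058;0.002 -0.002 0.075 0 0 -0.058;0.002 -0.002 0.085 0 0 -0.058;0.002 -0.002 0.088 0 0 -0.058;0.002 -0.002 0.09 0 0 -0.058;0.002 -0.002 0.0915 0 0 -0.058;0.002 -0.002 0.0915 0 0 -0.058'
```

```text
time_s: 10.85
tcp_pos: [0.5256, 0.363, 0.0135]
eef_rot: [3.14, -0.001, 1.693]
wrist_force: [-0.4, 0.3, -1.4]
grip_width: 0.0371
finger_force: 40.3
```

```bash
python3 nudge.py '0 0 0.001 0 0 0;0 0 0.002 0 0 0;0 0 0.003 0 0 0;0 0 0.003 0 0 0'
```

```text
time_s: 11.18
tcp_pos: [0.5254, 0.3632, 0.0107]
eef_rot: [3.14, -0.001, 1.694]
wrist_force: [0.1, -0.1, 2.9]
grip_width: 0.0371
finger_force: 40.9
```

Steel_white is down on the grey liner. I'll release it, then go to gold_white.

```bash
python3 nudge.py '0 0 0 0 0 0;0 0 0 0 0 0;0 0 0 0 0 0;0 0 0 0 0 0' 0.055; python3 nudge.py '0 0 -0.02 0 0 0;0 0 -0.06 0 0 0;0 0 -0.09 0 0 0;0 0 -0.09 0 0 0';python3 -c "
from h import *
go(.4494,.149,.07,-.231)"
```

```text
time_s: 11.52
tcp_pos: [0.5246, 0.3628, 0.0093]
eef_rot: [-3.141, 0.0, 1.694]
wrist_force: [-0.3, 0.5, -0.6]
grip_width: 0.0547
finger_force: 0.0
time_s: 11.85
tcp_pos: [0.5288, 0.3653, 0.106]
eef_rot: [3.131, -0.005, 1.694]
wrist_force: [1.5, 1.0, -0.1]
grip_width: 0.0551
finger_force: 0.0
q6->-1.02 dyaw 1.217 d [-0.2051 -0.1057  0.0338] r [ 0.013  0.002 -1.217] rows 10.0 q6 0.42
```

```bash
python3 nudge.py '-0.205 -0.106 0 0 0 -1.217;-0.205 -0.106 0 0 0 -1.217;-0.205 -0.106 0 0 0 -1.217;-0.205 -0.106 0 0 0 -1.217;-0.205 -0.106 0 0 0 -1.217;-0.205 -0.106 0 0 0 -1.217;-0.205 -0.106 0 0 0 -1.217;-0.205 -0.106 0 0 0 -1.217' 0.06;python3 nudge.py '0 0 0 0 0 0'; python3 -c "
from h import *
go(.4494,.149,.07,-.231)"
```

```text
time_s: 12.52
tcp_pos: [0.4433, 0.1446, 0.0992]
eef_rot: [-3.141, -0.001, 2.691]
wrist_force: [-0.5, -0.4, 0.4]
grip_width: 0.06
finger_force: 0.0
time_s: 12.6
tcp_pos: [0.4444, 0.1456, 0.0993]
eef_rot: [-3.142, -0.0, 2.689]
wrist_force: [-0.5, -0.7, -1.0]
grip_width: 0.0597
finger_force: 0.0
q6->-1.02 dyaw 0.222 d [-0.0031  0.0052  0.0293] r [-0.    -0.    -0.222] rows 2.0 q6 -0.89
```

```bash
python3 nudge.py '-0.003 0.005 0.03 0 0 -0.222;-0.003 0.005 0.03 0 0 -0.222;-0.003 0.005 0.03 0 0 -0.222;-0.003 0.005 0.03 0 0 -0.222'; python3 -c "
from h import *
go(.4494,.149,.0045,-.231)
c=get_calibration('wrist');im=get_image('wrist')[...,::-1]
h=cv2.cvtColor(im,cv2.COLOR_BGR2HSV)
m=(h[...,0]>12)&(h[...,0]<26)&(h[...,1]>110)
for b in blobs(m,150):
  (u,v),r=cv2.minEnclosingCircle(b);print(u,v,r,ray(c,[(u,v)],.006)[0].round(4))
"
```

```text
time_s: 12.93
tcp_pos: [0.4495, 0.1498, 0.069]
eef_rot: [-3.141, -0.001, 2.905]
wrist_force: [0.3, -0.1, -0.1]
grip_width: 0.0602
finger_force: 0.0
q6->-1.02 dyaw 0.006 d [-0.0002 -0.0008  0.0645] r [-0.    -0.001 -0.006] rows 2.0 q6 -1.10
320.0 250.0 41.59336853027344 [0.4474 0.1519 0.006 ]
```

```bash
python3 nudge.py '0 0 0.035 0 0 0;0 0 0.055 0 0 0;0 0 0.0645 0 0 0;0 0 0.0645 0 0 0;0 0 0.0645 0 0 0'; python3 nudge.py '0 0 0 0 0 0;0 0 0 0 0 0;0 0 0 0 0 0;0 0 0 0 0 0;0 0 0 0 0 0;0 0 0 0 0 0' 0.03 40; python3 nudge.py '0 0 -0.02 0 0 0;0 0 -0.05 0 0 0;0 0 -0.09 0 0 0;0 0 -0.1 0 0 0;0 0 -0.1 0 0 0';python3 -c "
from h import *
go(.522,-.319,.10,1.503)"
```

```text
time_s: 13.4
tcp_pos: [0.4497, 0.1497, 0.005]
eef_rot: [-3.141, -0.0, 2.907]
wrist_force: [0.4, 0.4, 0.8]
grip_width: 0.0599
finger_force: 0.0
time_s: 13.9
tcp_pos: [0.4507, 0.1498, 0.0064]
eef_rot: [3.14, 0.003, 2.909]
wrist_force: [-0.4, 0.8, 5.7]
grip_width: 0.0367
finger_force: 39.5
time_s: 14.32
tcp_pos: [0.4528, 0.1504, 0.1091]
eef_rot: [3.137, 0.009, 2.909]
wrist_force: [0.8, 1.1, -1.1]
grip_width: 0.0366
finger_force: 40.1
q6->-0.48 dyaw -1.406 d [-0.1756 -0.4407  0.0087] r [0.01  0.004 1.406] rows 12.0 q6 -1.11
```

```bash
python3 nudge.py '-0.12 -0.3 0 0 0 0.95;-0.12 -0.3 0 0 0 0.95;-0.12 -0.3 0 0 0 0.95;-0.12 -0.3 0 0 0 0.95;-0.12 -0.3 0 0 0 0.95;-0.12 -0.3 0 0 0 0.95;-0.12 -0.3 0 0 0 0.95;-0.12 -0.3 0 0 0 0.95';python3 -c "
from h import *
go(.522,-.319,.10,1.503)"
```

```text
time_s: 14.98
tcp_pos: [0.4969, -0.1731, 0.104]
eef_rot: [-3.141, 0.0, 1.952]
wrist_force: [0.5, -0.3, -0.1]
grip_width: 0.037
finger_force: 40.2
q6->-0.48 dyaw -0.448 d [-0.1447 -0.031   0.0041] r [-0.001  0.     0.449] rows 4.0 q6 -0.80
```

```bash
python3 nudge.py '-0.145 -0.031 0 0 0 0.45;-0.145 -0.031 0 0 0 0.45;-0.145 -0.031 0 0 0 0.45;-0.145 -0.031 0 0 0 0.45;-0.145 -0.031 0 0 0 0.45;-0.145 -0.031 0 0 0 0.45;-0.145 -0.031 0 0 0 0.45';python3 -c "
from h import *
go(.522,-.319,.0115,1.503)"
```

```text
time_s: 15.57
tcp_pos: [0.5221, -0.3148, 0.1036]
eef_rot: [-3.139, -0.002, 1.509]
wrist_force: [1.1, 1.3, -0.4]
grip_width: 0.0363
finger_force: 40.2
q6->-0.48 dyaw -0.007 d [-0.0044  0.0004  0.092 ] r [-0.003 -0.002  0.006] rows 3.0 q6 -0.55
```

```bash
python3 nudge.py '-0.003 0 0.02 0 0 0;-0.003 0 0.055 0 0 0;-0.003 0 0.075 0 0 0;-0.003 0 0.085 0 0 0;-0.003 0 0.088 0 0 0;-0.003 0 0.09 0 0 0;-0.003 0 0.0915 0 0 0;-0.003 0 0.0915 0 0 0';python3 nudge.py '0 0 0.001 0 0 0;0 0 0.001 0 0 0;0 0 0.001 0 0 0'
```

```text
time_s: 16.23
tcp_pos: [0.5241, -0.3192, 0.0145]
eef_rot: [3.14, 0.001, 1.51]
wrist_force: [1.2, 0.1, 0.1]
grip_width: 0.0361
finger_force: 40.2
time_s: 16.48
tcp_pos: [0.5236, -0.3193, 0.0132]
eef_rot: [3.14, 0.001, 1.509]
wrist_force: [-0.2, 0.4, -0.1]
grip_width: 0.0363
finger_force: 40.2
```

```bash
python3 nudge.py '0 0 0.001 0 0 0;0 0 0.002 0 0 0;0 0 0.002 0 0 0'
```

```text
time_s: 16.73
tcp_pos: [0.5236, -0.3193, 0.0119]
eef_rot: [3.14, 0.001, 1.509]
wrist_force: [-2.0, 1.2, 8.6]
grip_width: 0.0363
finger_force: 41.8
```

Contact with the liner. I'll release and go to steel_black.

```bash
python3 nudge.py '0 0 0 0 0 0;0 0 0 0 0 0;0 0 0 0 0 0;0 0 0 0 0 0' 0.055; python3 nudge.py '0 0 -0.02 0 0 0;0 0 -0.06 0 0 0;0 0 -0.09 0 0 0;0 0 -0.09 0 0 0';python3 -c "
from h import *
go(.4497,-.0147,.07,.179)"
```

```text
time_s: 17.07
tcp_pos: [0.5232, -0.3189, 0.0102]
eef_rot: [-3.141, -0.0, 1.509]
wrist_force: [0.1, -1.1, 0.8]
grip_width: 0.0552
finger_force: 0.0
time_s: 17.4
tcp_pos: [0.5271, -0.3216, 0.1065]
eef_rot: [3.132, 0.006, 1.509]
wrist_force: [1.0, -0.4, 0.9]
grip_width: 0.0547
finger_force: 0.0
q6->1.36 dyaw -1.330 d [ 0.3018 -0.0965  0.0338] r [ 1.20e-02 -1.00e-03  1.33e+00] rows 11.0 q6 -0.55
```

```bash
python3 nudge.py '0.22 -0.07 0 0 0 0.95;0.22 -0.07 0 0 0 0.95;0.22 -0.07 0 0 0 0.95;0.22 -0.07 0 0 0 0.95;0.22 -0.07 0 0 0 0.95;0.22 -0.07 0 0 0 0.95;0.22 -0.07 0 0 0 0.95;0.22 -0.07 0 0 0 0.95' 0.06;python3 -c "
from h import *
go(.4497,-.0147,.07,.179)"
```

```text
time_s: 18.07
tcp_pos: [0.4656, -0.093, 0.1]
eef_rot: [-3.14, 0.001, 0.556]
wrist_force: [0.8, -0.1, 0.4]
grip_width: 0.0599
finger_force: 0.0
q6->1.36 dyaw -0.377 d [ 0.0279 -0.0748  0.0301] r [-0.001  0.001  0.377] rows 4.0 q6 0.73
```

```bash
python3 nudge.py '0.028 -0.075 0.03 0 0 0.38;0.028 -0.075 0.03 0 0 0.38;0.028 -0.075 0.03 0 0 0.38;0.028 -0.075 0.03 0 0 0.38;0.028 -0.075 0.03 0 0 0.38;0.028 -0.075 0.03 0 0 0.38';python3 -c "
from h import *
go(.4497,-.0147,.0045,.179)
cv2.imwrite('pics/w5.png',get_image('wrist')[...,::-1])"
```

```text
time_s: 18.57
tcp_pos: [0.4509, -0.0165, 0.0701]
eef_rot: [3.142, 0.0, 0.181]
wrist_force: [0.5, -0.6, 0.1]
grip_width: 0.0603
finger_force: 0.0
q6->1.36 dyaw -0.002 d [-0.0009 -0.002   0.0656] r [0.    0.    0.002] rows 2.0 q6 1.26
```

View pics/w5.png

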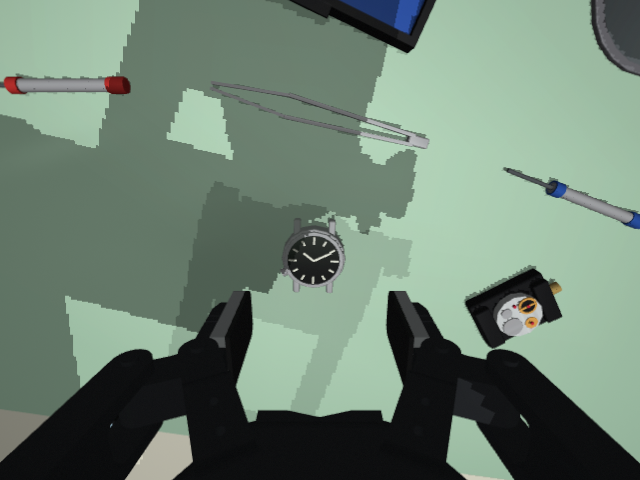

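The steel_black head is at (314,257), square to the fingers and with nothing near them.

```bash
python3 nudge.py '-0.001 -0.001 0.035 0 0 0;-0.001 -0.0015 0.055 0 0 0;-0.001 -0.0015 0.0655 0 0 0;-0.001 -0.0015 0.0655 0 0 0;-0.001 -0.0015 0.0655 0 0 0'; python3 nudge.py '0 0 0 0 0 0;0 0 0 0 0 0;0 0 0 0 0 0;0 0 0 0 0 0;0 0 0 0 0 0;0 0 0 0 0 0' 0.03 40; python3 nudge.py '0 0 -0.02 0 0 0;0 0 -0.05 0 0 0;0 0 -0.09 0 0 0;0 0 -0.1 0 0 0;0 0 -0.1 0 0 0';python3 -c "
from h import *
go(.533,.291,.10,.126+1.5708)"
```

```text
time_s: 19.03
tcp_pos: [0.4496, -0.0158, 0.0046]
eef_rot: [-3.141, 0.001, 0.179]
wrist_force: [0.1, 0.1, -0.7]
grip_width: 0.0597
finger_force: 0.0
time_s: 19.53
tcp_pos: [0.4507, -0.0157, 0.0062]
eef_rot: [3.14, -0.003, 0.179]
wrist_force: [-0.8, -0.8, 6.3]
grip_width: 0.0368
finger_force: 39.7
time_s: 19.95
tcp_pos: [0.4527, -0.0157, 0.1086]
eef_rot: [3.139, -0.009, 0.179]
wrist_force: [0.4, 0.3, -1.1]
grip_width: 0.0366
finger_force: 40.2
q6->0.37 dyaw 1.518 d [ 0.1336 -0.2875  0.009 ] r [ 0.009 -0.005 -1.518] rows 13.0 q6 1.26
```

```bash
python3 nudge.py '0.085 -0.185 0 0 0 -0.97;0.085 -0.185 0 0 0 -0.97;0.085 -0.185 0 0 0 -0.97;0.085 -0.185 0 0 0 -0.97;0.085 -0.185 0 0 0 -0.97;0.085 -0.185 0 0 0 -0.97;0.085 -0.185 0 0 0 -0.97;0.085 -0.185 0 0 0 -0.97';python3 -c "
from h import *
go(.533,.291,.10,.126+1.5708)"
```

```text
time_s: 20.62
tcp_pos: [0.4992, 0.1828, 0.1033]
eef_rot: [-3.14, 0.002, 1.157]
wrist_force: [-0.7, -0.1, -1.4]
grip_width: 0.0366
finger_force: 40.3
q6->0.37 dyaw 0.539 d [ 0.1127 -0.0125  0.0031] r [-0.002  0.001 -0.539] rows 5.0 q6 0.68
```

```bash
python3 nudge.py '0.113 -0.0125 0 0 0 -0.54;0.113 -0.0125 0 0 0 -0.54;0.113 -0.0125 0 0 0 -0.54;0.113 -0.0125 0 0 0 -0.54;0.113 -0.0125 0 0 0 -0.54;0.113 -0.0125 0 0 0 -0.54;0.113 -0.0125 0 0 0 -0.54';python3 -c "
from h import *
go(.533,.291,.0115,.126+1.5708)"
```

```text
time_s: 21.2
tcp_pos: [0.5341, 0.2897, 0.1034]
eef_rot: [-3.139, 0.001, 1.688]
wrist_force: [-0.6, -0.5, -0.9]
grip_width: 0.0362
finger_force: 40.3
q6->0.37 dyaw 0.009 d [ 0.0015 -0.0007  0.0919] r [-0.003  0.001 -0.009] rows 3.0 q6 0.31
```

```bash
python3 nudge.py '0.001 -0.001 0.02 0 0 0;0.001 -0.001 0.055 0 0 0;0.001 -0.001 0.075 0 0 0;0.001 -0.001 0.085 0 0 0;0.001 -0.001 0.088 0 0 0;0.001 -0.001 0.09 0 0 0;0.001 -0.001 0.0915 0 0 0;0.001 -0.001 0.0915 0 0 0';python3 nudge.py '0 0 0.001 0 0 0;0 0 0.002 0 0 0;0 0 0.002 0 0 0'
```

```text
time_s: 21.87
tcp_pos: [0.535, 0.2913, 0.0144]
eef_rot: [3.139, -0.001, 1.689]
wrist_force: [0.7, 0.3, -1.4]
grip_width: 0.0367
finger_force: 40.3
time_s: 22.12
tcp_pos: [0.5344, 0.2911, 0.012]
eef_rot: [3.14, -0.0, 1.689]
wrist_force: [0.6, -0.1, -0.3]
grip_width: 0.0364
finger_force: 40.3
```

```bash
python3 nudge.py '0 0 0.0005 0 0 0;0 0 0.001 0 0 0;0 0 0.001 0 0 0'
```

```text
time_s: 22.37
tcp_pos: [0.5344, 0.2911, 0.0117]
eef_rot: [3.14, -0.0, 1.689]
wrist_force: [-1.6, -0.3, 6.1]
grip_width: 0.0364
finger_force: 41.5
```

```bash
python3 nudge.py '0 0 0 0 0 0;0 0 0 0 0 0;0 0 0 0 0 0;0 0 0 0 0 0' 0.055; python3 nudge.py '0 0 -0.02 0 0 0;0 0 -0.06 0 0 0;0 0 -0.09 0 0 0;0 0 -0.09 0 0 0';python3 -c "
from h import *
go(.4372,-.1515,.08,-.84)"
```

```text
time_s: 22.7
tcp_pos: [0.534, 0.2909, 0.0103]
eef_rot: [-3.141, 0.0, 1.689]
wrist_force: [0.1, -0.7, 1.1]
grip_width: 0.0547
finger_force: 0.0
time_s: 23.03
tcp_pos: [0.5383, 0.293, 0.1066]
eef_rot: [3.131, -0.004, 1.689]
wrist_force: [1.7, 0.3, 1.1]
grip_width: 0.055
finger_force: 0.0
q6->-1.06 dyaw 0.612 d [-0.4295 -0.1532  0.0233] r [ 0.012 -0.    -0.612] rows 11.0 q6 0.31
```

```bash
python3 nudge.py '-0.28 -0.1 0 0 0 -0.4;-0.28 -0.1 0 0 0 -0.4;-0.28 -0.1 0 0 0 -0.4;-0.28 -0.1 0 0 0 -0.4;-0.28 -0.1 0 0 0 -0.4;-0.28 -0.1 0 0 0 -0.4;-0.28 -0.1 0 0 0 -0.4;-0.28 -0.1 0 0 0 -0.4' 0.06;python3 -c "
from h import *
go(.4372,-.1515,.08,-.84)"
```

```text
time_s: 23.7
tcp_pos: [0.4654, -0.0035, 0.0999]
eef_rot: [-3.139, 0.001, 2.086]
wrist_force: [-0.1, 0.2, -0.1]
grip_width: 0.0602
finger_force: 0.0
q6->-1.06 dyaw 0.218 d [-0.1149 -0.0973  0.0203] r [-0.003  0.    -0.216] rows 4.0 q6 -0.61
```

```bash
python3 nudge.py '-0.115 -0.097 0.02 0 0 -0.216;-0.115 -0.097 0.02 0 0 -0.216;-0.115 -0.097 0.02 0 0 -0.216;-0.115 -0.097 0.02 0 0 -0.216;-0.115 -0.097 0.02 0 0 -0.216;-0.115 -0.097 0.02 0 0 -0.216;-0.115 -0.097 0.02 0 0 -0.216';python3 -c "
from h import *
go(.4372,-.1515,.0045,-.84)
cv2.imwrite('pics/w6.png',get_image('wrist')[...,::-1])"
```

```text
time_s: 24.28
tcp_pos: [0.4404, -0.1465, 0.0801]
eef_rot: [3.141, -0.001, 2.304]
wrist_force: [-0.5, 0.8, -0.2]
grip_width: 0.0602
finger_force: 0.0
q6->-1.06 dyaw -0.003 d [-0.0016 -0.0057  0.0756] r [ 0.    -0.001  0.002] rows 2.0 q6 -1.15
```

View pics/w6.png

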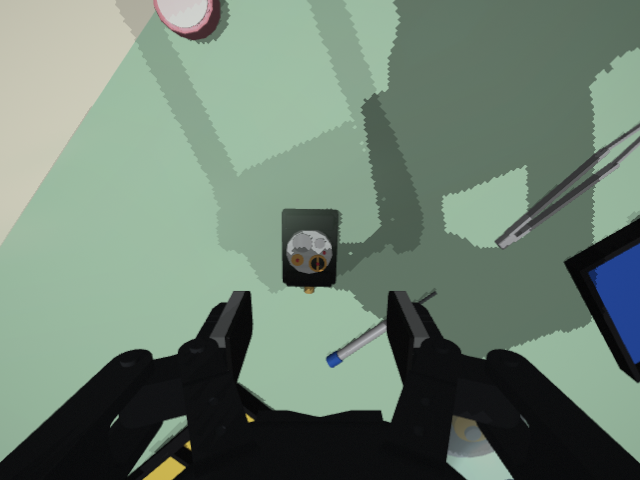

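The movement block is at (310,248), square to the fingers, with the screw pointing toward tool -x.

```bash
python3 nudge.py '-0.0015 -0.0055 0.03 0 0 0;-0.0015 -0.0055 0.055 0 0 0;-0.0015 -0.0055 0.07 0 0 0;-0.0015 -0.0055 0.0755 0 0 0;-0.0015 -0.0055 0.0755 0 0 0;-0.0015 -0.0055 0.0755 0 0 0'; python3 nudge.py '0 0 0 0 0 0;0 0 0 0 0 0;0 0 0 0 0 0;0 0 0 0 0 0;0 0 0 0 0 0;0 0 0 0 0 0' 0.025 40; python3 nudge.py '0 0 -0.02 0 0 0;0 0 -0.05 0 0 0;0 0 -0.09 0 0 0;0 0 -0.1 0 0 0;0 0 -0.1 0 0 0';python3 -c "
from h import *
go(.638,-.0148,.10,1.351)"
```

```text
time_s: 24.83
tcp_pos: [0.4379, -0.1507, 0.0051]
eef_rot: [3.142, -0.0, 2.307]
wrist_force: [-0.2, 0.1, -0.0]
grip_width: 0.0598
finger_force: 0.0
time_s: 25.33
tcp_pos: [0.4385, -0.1518, 0.0062]
eef_rot: [3.14, 0.002, 2.305]
wrist_force: [-0.3, 2.6, 6.0]
grip_width: 0.0341
finger_force: 39.5
time_s: 25.75
tcp_pos: [0.4403, -0.153, 0.1088]
eef_rot: [3.138, 0.008, 2.305]
wrist_force: [0.2, 0.1, -0.7]
grip_width: 0.0338
finger_force: 40.0
q6->0.20 dyaw -0.954 d [-0.0298  0.2393  0.0099] r [0.007 0.006 0.954] rows 8.0 q6 -1.16
```

```bash
python3 nudge.py '-0.03 0.239 0 0 0 0.954;-0.03 0.239 0 0 0 0.954;-0.03 0.239 0 0 0 0.954;-0.03 0.239 0 0 0 0.954;-0.03 0.239 0 0 0 0.954;-0.03 0.239 0 0 0 0.954;-0.03 0.239 0 0 0 0.954;-0.03 0.239 0 0 0 0.954';python3 nudge.py '0 0 0 0 0 0;0 0 0 0 0 0';python3 -c "
from h import *
go(.638,-.0148,.0115,1.351)
cv2.imwrite('pics/w7.png',get_image('wrist')[...,::-1])"
```

```text
time_s: 26.42
tcp_pos: [0.6364, -0.0119, 0.1029]
eef_rot: [-3.141, -0.0, 1.348]
wrist_force: [-1.2, 0.0, -0.8]
grip_width: 0.0341
finger_force: 40.1
time_s: 26.58
tcp_pos: [0.6338, -0.0136, 0.1034]
eef_rot: [-3.139, 0.0, 1.354]
wrist_force: [-0.9, 0.2, -0.4]
grip_width: 0.0341
finger_force: 40.1
q6->0.20 dyaw -0.003 d [-0.0002  0.0046  0.0918] r [-0.003  0.     0.003] rows 3.0 q6 0.13
```

View pics/w7.png

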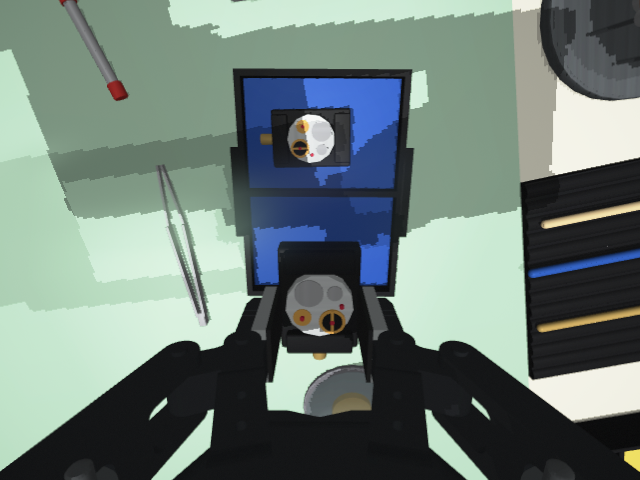

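The movement is held level at (320,300) over the free near bay. The filed movement at (312,138) and the dome are clear.

```bash
python3 nudge.py '0 0.004 0.02 0 0 0;0 0.004 0.055 0 0 0;0 0.004 0.075 0 0 0;0 0.004 0.085 0 0 0;0 0.004 0.088 0 0 0;0 0.004 0.09 0 0 0;0 0.004 0.0915 0 0 0;0 0.004 0.0915 0 0 0';python3 nudge.py '0 0 0.001 0 0 0;0 0 0.002 0 0 0;0 0 0.002 0 0 0'
```

```text
time_s: 27.3
tcp_pos: [0.6399, -0.0149, 0.0145]
eef_rot: [3.139, -0.0, 1.351]
wrist_force: [0.3, -0.1, 0.7]
grip_width: 0.0341
finger_force: 40.1
time_s: 27.55
tcp_pos: [0.6393, -0.0146, 0.012]
eef_rot: [3.14, -0.0, 1.351]
wrist_force: [0.1, -0.1, -0.1]
grip_width: 0.0342
finger_force: 40.1
```

```bash
python3 nudge.py '0 0 0.0005 0 0 0;0 0 0.001 0 0 0;0 0 0.001 0 0 0'
```

```text
time_s: 27.8
tcp_pos: [0.6392, -0.0146, 0.0118]
eef_rot: [3.14, -0.0, 1.351]
wrist_force: [-3.2, -0.9, 5.7]
grip_width: 0.0338
finger_force: 41.0
```

```bash
python3 nudge.py '0 0 0 0 0 0;0 0 0 0 0 0;0 0 0 0 0 0;0 0 0 0 0 0' 0.052; python3 nudge.py '0 0 -0.02 0 0 0;0 0 -0.06 0 0 0;0 0 -0.1 0 0 0;0 0 -0.14 0 0 0;0 0 -0.18 0 0 0;0 0 -0.18 0 0 0';python3 nudge.py '0.1 -0.2 0 0 0 0;0.1 -0.2 0 0 0 0;0.1 -0.2 0 0 0 0;0.1 -0.2 0 0 0 0;0.1 -0.2 0 0 0 0;0.1 -0.2 0 0 0 0;0.1 -0.2 0 0 0 0;0 -0.2 0 0 0 0';python3 -c "
from h import *
im=get_image('top')[...,::-1]
cv2.imwrite('pics/end.png',cv2.resize(im[130:300,95:560],None,fx=1.7,fy=1.7,interpolation=cv2.INTER_CUBIC))"
```

```text
time_s: 28.13
tcp_pos: [0.6388, -0.0146, 0.0102]
eef_rot: [-3.141, 0.0, 1.351]
wrist_force: [0.1, -0.2, -0.1]
grip_width: 0.0517
finger_force: 0.0
time_s: 28.63
tcp_pos: [0.6443, -0.0151, 0.1999]
eef_rot: [3.125, -0.002, 1.351]
wrist_force: [2.2, -0.1, 1.1]
grip_width: 0.0521
finger_force: 0.0
time_s: 29.3
tcp_pos: [0.459, 0.091, 0.191]
eef_rot: [3.137, -0.005, 1.359]
wrist_force: [1.7, -1.5, 0.3]
grip_width: 0.0519
finger_force: 0.0
```

View pics/end.png

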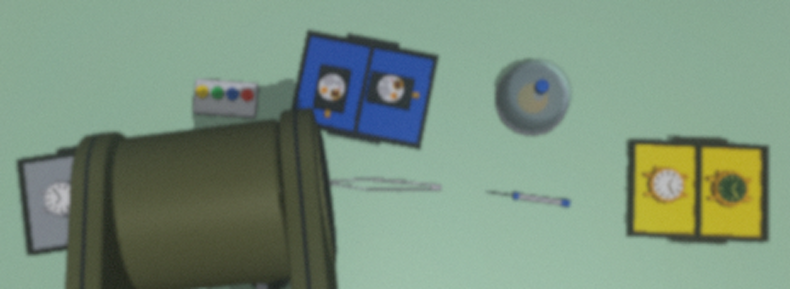

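The picture shows both gold heads centred in the yellow bays (667,185 and 733,188), the movement flat in the blue -y bay (391,89) and the filed movement and dome unmoved. The arm hides steel_black, so I'll check it from the scene camera.

```bash
python3 nudge.py '0 0 0 0 0 0;0 0 0 0 0 0;0 0 0 0 0 0;0 0 0 0 0 0'; python3 -c "
from h import *
im=get_image('scene')[...,::-1]
cv2.imwrite('pics/end2.png',cv2.resize(im[180:320,260:520],None,fx=3,fy=3,interpolation=cv2.INTER_CUBIC))"
```

```text
time_s: 29.68
tcp_pos: [0.4573, 0.086, 0.1903]
eef_rot: [3.141, -0.0, 1.351]
wrist_force: [-0.5, -0.2, 0.3]
grip_width: 0.0519
finger_force: 0.0
```

View pics/end2.png

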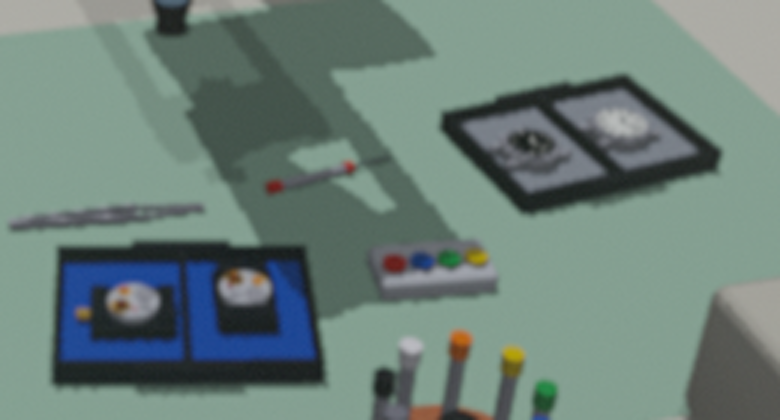

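Both steel heads lie flat in their own grey bays (black 528,145 and white 620,123), and the movement is in the free blue bay (133,303).

```bash
python3 -c "
from station import manip, get_image, get_calibration, get_obs
print(manip.finish_job())"
```

```text
the job is handed in; nothing more can be done
None
```

I sorted all five pieces into their trays and handed the job in at about 30 s; the last pictures show each one flat in its own bay, with the filed movement and dome undisturbed, but no verdict came back.

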